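# Load the nest plate of a measuring shuttle and send it home

### The arm

A 6-joint arm with a two-finger parallel gripper is mounted at the origin on the work surface. World frame = base frame: x ahead of the robot, y to its left, z up, the work surface at z = 0. Lengths are in m, angles in rad, forces in N, time in s.
With the tool pointing down it reaches from about 0.35 to 0.775 m from the base axis. Payload 7.3 kg.
Tool frame: the origin (TCP) lies at the very end of the fingers, on their centre line; the grasp point (between the pads) lies 19 mm behind it (ctrl.grasp_offset is the distance from the TCP to the grasp point, in m); z points along the fingers, y is the line along which they close (so a half turn about z gives the same grasp; the last joint's range is limited). The gripper opens to 92 mm and grips with 3 to 60 N. Pads are 19 mm wide; open, the fingers measure 130 mm over their backs; the gripper's body (75 mm by 190 mm) begins 47 mm behind the grasp point.
Start: joints at [1.023, 0.342, 1.524, -0, 1.275, -0.146], TCP at [0.205, 0.483, 0.227] pointing down, gripper open.
Joint ranges: [-2.53, 2.53], [-0.77, 2.02], [0.04, 2.7], [-1, 4.14], [0.28, 2.66], [-3.11, 3.11]. Speed limits (rad/s): [2.57, 2.57, 3.14, 3.14, 3.14, 3.14].

### API

Orientations are given as a 3x3 rotation matrix whose columns are the frame's x, y, z axes.
In Python, from plant import ctrl, capture, finder gives the robot as it stands. The module is installed in compiled form; this text tells all that it offers.
- The arm moves only by the tool apply_moves, never from a script. Its argument "motion" is text: rows parted by semicolons, each of 7 numbers parted by spaces: the shift along the tool's x, y, z in m, then the turn, a rotation vector about the tool's x, y, z in rad, then the gripper's target within -1 to 1 (shut at 1, half-way at 0, fully open at -1). A call has 1 to 5 rows; each row shifts and turns the commanded pose from where the row before left it, along the tool's axes as they then stand; what a row does not reach is not made up. A row lasts 1/12 s, in which the tool goes at most 41.7 mm and 7.16 degrees, less where a joint would pass 70% of its speed; a pose out of reach is approached as far as the arm can. A call is refused whole if a number of a shift passes 0.0417 or a number of a turn 0.125, either way. A call with a gripper value outside its range is refused whole. The fingers move at their own pace and stop on an object; "newtons" is the grip in N (left out, the last holds). Time passes only in rows, so rows that do not move let the fingers close. It gives the time, the measured TCP pose, the force, the opening and the grip force at its end, in the units of the state.
- ctrl.get_obs(): the state, without advancing time (a new reading comes with each control period).
- capture(name): name is "scene" or "top"; returns a dict with "frame" (384x512x3 uint8, red, green, blue), "range_z" (384x512 float32, m along the optical axis (not along the pixel's ray), 0 where there is no reading), "fx", "fy", "cx", "cy" (pixels), "R" (3x3) and "t" (3): a world point X has camera coordinates R X + t. Camera axes: x right, y down, z forward; pixel columns grow to the right and rows downward; lengths in m; the calibration is good to about 2 mm. A picture is of the moment at which its call begins.
- ctrl.close_job(): hands the job in; it is judged then, once.
Trained networks look in a picture, given as the dict that the camera call returned (one of the last four; its "shot" number tells which), for a name from the list of things; names that differ only in an ending like _2 or _b are one class to them, and where a whole thing is asked for, a point or a joint stands for the part that bears it (a point fixed in the world has none). Each returns a list of dicts, best first, with "confidence" (0 to 1); they miss things now and then, are a little off and sometimes report something else, mostly with a low value. They report only what shows in the picture. A call takes as long as a camera call. They do not tell look-alikes from the thing itself.
- finder.trace(name, picture): "region" (384x512 bool, what is visible of it) and "pixel" ([row, column] in pixels, amid what is visible of it).
- finder.spot_point(name, picture): "pixel" ([row, column] in pixels: a listed point, or the origin of a listed thing).
The state is a dict: "clock": time; "joint_pos": joint angles; "joint_vel": joint speeds; "tau": joint torques, N m; "tool_pos": TCP position; "eef_rot": TCP orientation; "contact_force": force on the tool from outside, world axes, zero at the start; "moment": the same for the moment, N m; "gripper_width": finger opening in m; "gripper_force": force on a finger pad.
Only numpy, scipy, OpenCV 4.12 (cv2) and the standard library are available. Lean on these libraries where they do the work, as an engineer would, in place of code of your own. Each camera call takes 0.05 s, during which the arm holds its last target. There are 200 camera calls.

### The job

Set the three bare aluminium parts (round flange, bearing block, T-bracket) down into the pockets of matching shape in the black nest plate, flat and fully seated and without dropping them, while the carriage is still near its loading end. Then slide the carriage all the way home against the stop bar and let go. Leave the ring, the micrometer and the basket where they are.

Things in the scene. Friction and masses are not known exactly. Their poses are not given: they have to be found in the camera images.
- flange_mid (a point): Round flange, bare aluminium: disc 56 mm across and 12 mm thick with a plain round hub 30 mm across standing on its middle, 48 mm high in all, 110 to 220 g. Starts flat on the table, hub up. The point is on its axis half-way up, 24 mm above its underside; z is up along the hub. Grip the hub, above the disc.
- block_mid (a point): Bearing block, bare aluminium: oblong base 72 (x) x 38 (y) x 12 mm thick, on whose middle stands a round-topped housing 34 (x) x 24 (y) mm with a dark bore mark, 48 mm high in all, 120 to 250 g. Starts flat on the table. The point is in the middle, 24 mm above its underside; x lies along the base, z up. Grip the housing above the base across its two flat faces (24 mm, along y).
- tee_mid (a point): T-bracket, bare aluminium: T-shaped base 12 mm thick, 64 x 64 mm overall, with a crossbar 64 (y) x 24 (x) mm at its +x end and a stem 24 mm wide pointing to -x; an upright rib 40 (x) x 16 (y) mm stands on it, centred 4 mm to +x of the point, 48 mm high in all, 100 to 210 g. Starts flat on the table. The point is the middle of the overall square, 24 mm above its underside; z up. Grip the rib above the base across its 16 mm thickness (along y).
- nest_round (a point): Round pocket in the black nest plate on the carriage, 60 mm across and 8 mm deep, with a white floor like the other two. The point is the centre of its floor, 40 mm above the table; x, y level with the carriage, z up. It lies nearest the knob.
- nest_oblong (a point): Oblong pocket in the same plate, 76 (x) x 42 (y) mm, 8 mm deep, nearest the stop bar; for the bearing block, either way round. The point is the centre of its floor, 40 mm above the table, z up.
- nest_tee (a point): T-shaped pocket in the same plate, between the other two: 69 x 69 mm overall, 8 mm deep, crossbar at its +x end and stem 29 mm wide to -x; the T-bracket goes in with its axes the same way as this point's. The point is the middle of the overall square on its floor, 40 mm above the table, z up. The plate's top stands 48 mm above the table. The floors of all three pockets are flat, and a seated part's base stands 4 mm proud of the plate.
- knob (a point): Black upright round knob on the end of the carriage, 26 mm across, from 44 to 78 mm above the table. The point is on its axis at 58 mm; the carriage slides towards this point's -y.
- carriage (a joint): Travel of the carriage in m: 0 at the loading end, 0.09 home against the aluminium stop bar, growing as the knob moves to its own -y. It starts 0 to 30 mm from the loading end, slides against about 3 N of friction and stays where it is left.
- ring_blank: Bystander: flat steel ring, 100 mm outside, 52 mm hole, 14 mm thick, lying on the table. Origin at the centre of its underside.
- micrometer: Bystander: micrometer lying flat, about 135 x 55 mm, 20 mm high. Origin on the table at the middle of its measuring gap.
- basket: Bystander: white open basket 170 x 220 x 60 mm. Origin at the centre of its underside.
Not all that is in view belongs to the job. Leave any orange or yellow look-alike of the part that bears tee_mid alone.

How it is judged:
On the way, in this order (a step that is already met when the one before it is completed fails the run):
1. all three parts seated in their matching pockets and let go, the carriage still within 60 mm of its loading end (horizontal distance between flange_mid and nest_round below 0.005 m and z of flange_mid in the frame of nest_round between 0.0215 and 0.0265 m and angle between each of flange_mid, block_mid, tee_mid's own z axis and vertical below 0.06 rad and horizontal distance between block_mid and nest_oblong below 0.005 m and z of block_mid in the frame of nest_oblong between 0.0215 and 0.0265 m and angle between the x axis of block_mid and the x axis of nest_oblong, either way round below 0.14 rad and horizontal distance between tee_mid and nest_tee below 0.005 m and z of tee_mid in the frame of nest_tee between 0.0215 and 0.0265 m and angle between the x axis of tee_mid and the x axis of nest_tee, either way round below 0.14 rad and contact force between each of flange, block, tee and the fingers below 0.05 N and value of joint carriage below 0.06 m), for 0.2 s.
2. carriage slid home, within 5 mm of the stop, with the parts still in their pockets (horizontal distance between flange_mid and nest_round below 0.005 m and z of flange_mid in the frame of nest_round between 0.0215 and 0.0265 m and angle between each of flange_mid, block_mid, tee_mid's own z axis and vertical below 0.06 rad and horizontal distance between block_mid and nest_oblong below 0.005 m and z of block_mid in the frame of nest_oblong between 0.0215 and 0.0265 m and angle between the x axis of block_mid and the x axis of nest_oblong, either way round below 0.14 rad and horizontal distance between tee_mid and nest_tee below 0.005 m and z of tee_mid in the frame of nest_tee between 0.0215 and 0.0265 m and angle between the x axis of tee_mid and the x axis of nest_tee, either way round below 0.14 rad and value of joint carriage above 0.085 m), for 0.2 s.
At the end, for the whole second after the job is handed in: Carriage at rest within 5 mm of home; each part in the pocket of its shape: within 5 mm of its centre, on its floor (height within 2.5 mm), flat within 0.06 rad, block and bracket aligned within 0.14 rad; all released and at rest (all of step 2 and contact force between each of flange, block, tee and the fingers below 0.05 N and linear speed of each of flange, block, tee below 0.02 m/s and velocity of joint carriage below 0.01 m/s); the robot touches nothing.
It fails at once if the ring, micrometer or basket is moved more than 20 mm (distance of any of ring_blank, micrometer, basket from where it was at the start of the episode above 0.02 m).
It fails at once if the flange is dropped (falls free faster than 0.6 m/s) (linear speed of flange above 0.6 m/s and contact force between flange and the fingers below 0.05 N).
It fails at once if the bearing block is dropped (falls free faster than 0.6 m/s) (linear speed of block above 0.6 m/s and contact force between block and the fingers below 0.05 N).
It fails at once if the T-bracket is dropped (falls free faster than 0.6 m/s) (linear speed of tee above 0.6 m/s and contact force between tee and the fingers below 0.05 N).
It also fails if it takes over 72 s, if anything falls off the work surface, if the arm or the gripper's body presses on something with over 40 N, if the wrist force passes 120 N, or if a joint passes its speed limit or range.

## Working session

There is one attempt and no reset: what is moved stays moved. The work goes in short steps, Python scripts to look and compute and a tool call to move; the robot and the scene stay as the last step left them, time stands still between calls to the robot, and variables do not carry over. Pictures are saved under pics/ and viewed, at most 10 in all, crops included, and the job is handed in when it is done.

Besides the shell and the picture viewer there is one more tool, called after "Call:" as name(argument=value, ...), one argument or row to a line, values as JSON. apply_moves: Moves the arm, as the interface text tells. Its arguments: {"type":"object","properties":{"motion":{"type":"string"},"newtons":{"type":"number"}},"required":["motion"]}

```bash
mkdir -p pics; cat > h.py <<'E'
import numpy as np, cv2
from plant import ctrl, capture, finder
def ray(p,u,v):
    d=np.array([(u-p['cx'])/p['fx'],(v-p['cy'])/p['fy'],1.]);return p['R'].T@d, -p['R'].T@p['t']
def at_z(p,rc,z):
    d,c=ray(p,rc[1],rc[0]);return c+d*(z-c[2])/d[2]
def cloud(p):
    v,u=np.mgrid[:384,:512];Z=p['range_z']
    X=np.stack([(u-p['cx'])/p['fx']*Z,(v-p['cy'])/p['fy']*Z,Z],-1)
    return (X-p['t'])@p['R']
def save(p,n): cv2.imwrite('pics/'+n,p['frame'][:,:,::-1])
E
python3 - <<'E'
from h import *
for n in ('top','scene'):
    p=capture(n); save(p,n+'0.png'); print(n,'cam',-p['R'].T@p['t'],p['fx'])
    for k,z in dict(flange_mid=.024,block_mid=.024,tee_mid=.024,nest_round=.04,nest_oblong=.04,nest_tee=.04,knob=.058).items():
        for r in finder.spot_point(k,p)[:3]: print(k,np.round(r['pixel']),round(r['confidence'],2),np.round(at_z(p,r['pixel'],z),4))
E
```

```text
top cam [ 0.20742517 -0.04351403  1.47572805] 441.7079329322625
flange_mid [206. 203.] 0.53 [0.4596 0.178  0.024 ]
block_mid [209. 316.] 0.71 [ 0.4535 -0.2007  0.024 ]
block_mid [166. 261.] 0.59 [ 0.6015 -0.0138  0.024 ]
tee_mid [212. 247.] 0.7 [0.4397 0.0292 0.024 ]
tee_mid [255. 318.] 0.67 [ 0.3021 -0.2053  0.024 ]
tee_mid [242. 277.] 0.6 [ 0.3445 -0.072   0.024 ]
nest_round [163. 236.] 0.79 [0.6054 0.0692 0.04  ]
nest_oblong [168. 281.] 0.59 [ 0.5909 -0.0827  0.04  ]
nest_tee [167. 262.] 0.92 [ 0.5934 -0.0189  0.04  ]
knob [162. 209.] 0.74 [0.6045 0.1567 0.058 ]
scene cam [ 1.22521427 -0.1143668   1.29119903] 471.0898641432293
flange_mid [182. 320.] 0.68 [0.4587 0.1672 0.024 ]
flange_mid [224. 269.] 0.66 [ 0.5857 -0.0126  0.024 ]
block_mid [197. 206.] 0.61 [ 0.4661 -0.195   0.024 ]
tee_mid [184. 279.] 0.84 [0.4487 0.0371 0.024 ]
tee_mid [158. 239.] 0.83 [ 0.3324 -0.078   0.024 ]
tee_mid [161. 197.] 0.62 [ 0.3255 -0.2144  0.024 ]
nest_round [222. 297.] 0.82 [0.5984 0.0686 0.04  ]
nest_oblong [227. 244.] 0.87 [ 0.593  -0.0873  0.04  ]
nest_oblong [184. 410.] 0.64 [0.5104 0.4408 0.04  ]
nest_tee [223. 269.] 0.57 [ 0.5907 -0.0147  0.04  ]
nest_tee [171. 158.] 0.44 [ 0.3624 -0.3391  0.04  ]
knob [221. 325.] 0.61 [0.6135 0.1493 0.058 ]
```

```bash
python3 - <<'E'
import cv2
a=cv2.imread('pics/top0.png')[130:290,170:360];cv2.imwrite('pics/topc.png',cv2.resize(a,None,fx=3.7,fy=3.7,interpolation=cv2.INTER_CUBIC))
a=cv2.imread('pics/scene0.png')[130:270,150:370];cv2.imwrite('pics/scc.png',cv2.resize(a,None,fx=3.6,fy=3.6,interpolation=cv2.INTER_CUBIC))
E
```

```text
(no output)
```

View pics/topc.png

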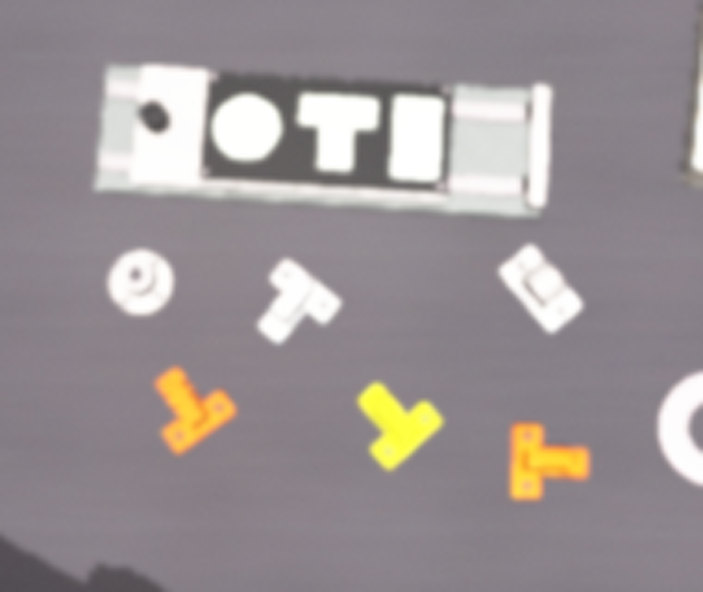

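View pics/scc.png

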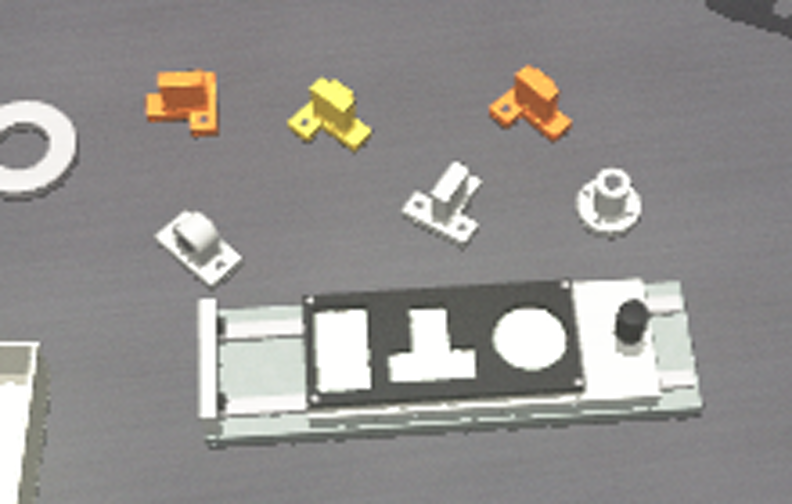

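View pics/top0.png

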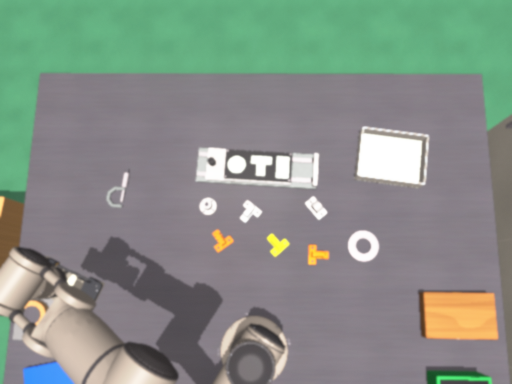

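Candidates for tee_mid (top picture, column,row): the bare T at (250,211), orange ones at (222,240) and (317,255), and a yellow one at (278,244). I choose the bare T: its crossbar is up-right and its stem down-left, so its yaw is about -45°. The flange is at (208,206) and the block at (316,208). On the carriage the order is knob, round, T, oblong. Next I'll fit each shape precisely.

```bash
cat > fit.py <<'E'
from h import *
from scipy.optimize import minimize
th=np.linspace(0,2*np.pi,48,endpoint=False)
circ=lambda r:np.c_[r*np.cos(th),r*np.sin(th)]
rect=lambda a,b,x=0,y=0:np.array([[a,b],[-a,b],[-a,-b],[a,-b]])/2+[x,y]
def tee(L,cb,st): h=L/2;return [rect(cb,L,h-cb/2),rect(L,st)]
house=np.r_[[[x,z] for x in(-17,17) for z in(12,31)],[[17*np.cos(a),31+17*np.sin(a)] for a in np.linspace(0,np.pi,15)]]/1e3
def prism(poly,z0,z1): return np.r_[np.c_[poly,np.full(len(poly),z0)],np.c_[poly,np.full(len(poly),z1)]]
m=1e-3
PART=dict(flange=[prism(circ(.028),0,.012),prism(circ(.015),.012,.048)],
 block=[prism(rect(.072,.038),0,.012),np.r_[np.c_[house[:,0],np.full(len(house),-.012),house[:,1]],np.c_[house[:,0],np.full(len(house),.012),house[:,1]]]],
 tee=[prism(q,0,.012) for q in tee(.064,.024,.024)]+[prism(rect(.040,.016,.004),.012,.048)])
NEST=dict(round=[circ(.030)],oblong=[rect(.076,.042)],tee=tee(.069,.029,.029))
S=8
def rend(p,box,hulls):
    u0,v0,w,h=box;im=np.zeros((h*S,w*S),np.uint8)
    for X in hulls:
        c=X@p['R'].T+p['t'];uv=np.c_[c[:,0]/c[:,2]*p['fx']+p['cx'],c[:,1]/c[:,2]*p['fy']+p['cy']]
        q=((uv-[u0,v0]+.5)*S-.5)
        cv2.fillConvexPoly(im,cv2.convexHull(np.round(q*16).astype(np.int32)),255,shift=4)
    return im
def place(X,s,z=0):
    c,n=np.cos(s[2]),np.sin(s[2]);return np.c_[X[:,0]*c-X[:,1]*n+s[0],X[:,0]*n+X[:,1]*c+s[1],X[:,2]+z]
def fit(p,kind,name,g,z=0,soft=None,r=17):
    c=p['R']@np.array([g[0],g[1],.03+z])+p['t'];u0=int(c[0]/c[2]*p['fx']+p['cx'])-r;v0=int(c[1]/c[2]*p['fy']+p['cy'])-r
    box=(u0,v0,2*r,2*r);I=p['frame'][v0:v0+2*r,u0:u0+2*r].min(2).astype(float)
    lo,hi=np.percentile(I,[20,97]); 
    if kind=='nest': lo,hi=70,np.percentile(I,97)
    T=np.clip((I-lo)/(hi-lo),0,1)
    if kind=='part': T=np.clip((I-lo-8)/(.5*(hi-lo)),0,1)
    def model(s):
        if kind=='part': im=rend(p,box,[place(X,s,z) for X in PART[name]])
        else:
            pr=lambda zz:rend(p,box,[place(np.c_[q,np.full(len(q),zz)],s) for q in NEST[name]])
            im=np.minimum(pr(.048),pr(.040))
        a=cv2.resize(im,(2*r,2*r),interpolation=cv2.INTER_AREA)/255.
        return cv2.GaussianBlur(a,(0,0),.6)
    w=np.ones_like(T)
    if kind=='nest': # ignore things away from the pocket
        w=(cv2.dilate((model(g)>.1).astype(np.uint8),np.ones((7,7)))>0).astype(float)
    else: w=(cv2.dilate((model(g)>.1).astype(np.uint8),np.ones((11,11)))>0).astype(float)
    f=lambda s:(w*(model(s)-T)**2).sum()
    b=minimize(f,g,method='Nelder-Mead',options=dict(initial_simplex=np.array([g]+[np.add(g,d) for d in np.diag([.006,.006,.15])]),xatol=1e-5,fatol=1e-4,maxiter=250))
    return b.x,b.fun/w.sum()
E
python3 - <<'E'
from fit import *
for n in('top','scene'):
    p=capture(n)
    for k,nm,g in (('part','flange',[.459,.173,0]),('part','block',[.459,-.198,-.9]),('part','tee',[.444,.034,-.75]),('nest','round',[.602,.069,-.04]),('nest','tee',[.594,-.017,-.04]),('nest','oblong',[.592,-.085,-.04])):
        s,e=fit(p,k,nm,g);print(n,k,nm,np.round(s,4),round(e,4))
    C=cloud(p)
    for nm,g in(('flange',[.459,.173]),('block',[.459,-.198]),('tee',[.444,.034]),('plate',[.593,-.035])):
        q=C[np.hypot(C[...,0]-g[0],C[...,1]-g[1])<.03];
        t=q[q[:,2]>.04];print(nm,'ztop',np.percentile(q[:,2],[5,50,95]).round(4),'top mean',t[:,:2].mean(0).round(4) if len(t) else 0)
E
```

```text
top part flange [0.4638 0.1645 0.1605] 0.0219
top part block [ 0.4621 -0.2005  0.7084] 0.0236
top part tee [ 0.4419  0.0271 -0.6796] 0.0285
top nest round [0.6008 0.0681 0.1107] 0.0591
top nest tee [ 0.5968 -0.0137 -0.0472] 0.0529
top nest oblong [ 0.5921 -0.086  -0.055 ] 0.077
flange ztop [-0.0039  0.0104  0.0496] top mean [0.4631 0.1619]
block ztop [-0.0029  0.012   0.047 ] top mean [ 0.4609 -0.2008]
tee ztop [-0.0046  0.0097  0.0484] top mean [0.4449 0.023 ]
plate ztop [0.035  0.0429 0.0504] top mean [ 0.5909 -0.0402]
scene part flange [0.4611 0.1645 0.3242] 0.1026
scene part block [ 0.4601 -0.2003  0.6623] 0.0931
scene part tee [ 0.4394  0.0264 -0.6605] 0.1011
scene nest round [0.6038 0.0675 0.0376] 0.023
scene nest tee [ 0.5988 -0.0142 -0.059 ] 0.0091
scene nest oblong [ 0.5953 -0.0869 -0.0493] 0.0165
flange ztop [-0.0028  0.0149  0.0502] top mean [0.4668 0.1634]
block ztop [-0.0003  0.0148  0.0482] top mean [ 0.4666 -0.1988]
tee ztop [-0.0039  0.0136  0.0508] top mean [0.448  0.0246]
plate ztop [0.036  0.044  0.0507] top mean [ 0.5906 -0.0398]
```

```bash
cat >> h.py <<'E'
def st():
    o=ctrl.get_obs();R=np.array(o['eef_rot']);print('t',round(o['clock'],2),'pos',np.round(o['tool_pos'],4),'yawx',round(np.arctan2(R[1,0],R[0,0]),4),'z',np.round(R[:,2],3),'q',np.round(o['joint_pos'],2),'F',np.round(o['contact_force'],1),'w',round(o['gripper_width'],4),'g',round(o['gripper_force'],1));return o,R
def to(x,y,z,yaw=None):
    o,R=st();d=R.T@(np.array([x,y,z])-o['tool_pos']);print('shift tool',np.round(d,4))
    if yaw is not None:
        a=np.arctan2(R[1,0],R[0,0]);w=-(yaw-a);w=(w+np.pi/2)%np.pi-np.pi/2;print('turn z',round(w,4))
E
python3 - <<'E'
from h import *
to(.4625,.1645,.10); print(ctrl.get_obs()['eef_rot'],ctrl.grasp_offset)
E
```

```text
t 0.9 pos [0.2053 0.4832 0.2268] yawx 2.7398 z [ 0.  0. -1.] q [ 1.02  0.34  1.52  0.    1.28 -0.15] F [ 0.4  0.7 -0.6] w 0.0919 g 0.0
shift tool [-0.3614 -0.1928  0.1267]
[[-9.20348138e-01  3.91100121e-01  2.17005898e-05]
 [ 3.91100121e-01  9.20348134e-01  8.80049363e-05]
 [ 1.44466439e-05  8.94822826e-05 -9.99999996e-01]] 0.0188
```

Call:
apply_moves(
  motion="-.0301 -.0161 .0106 0 0 0 -1;-.0301 -.0161 .0106 0 0 0 -1;-.0301 -.0161 .0106 0 0 0 -1;-.0301 -.0161 .0106 0 0 0 -1;-.0301 -.0161 .0106 0 0 0 -1",
  newtons=20,
)

```text
clock: 1.32
tool_pos: [0.313, 0.3491, 0.1735]
eef_rot: [[-0.921, 0.391, 0.001], [0.391, 0.921, 0.0], [-0.0, 0.001, -1.0]]
contact_force: [0.2, 1.0, -0.0]
gripper_width: 0.0917
gripper_force: 0.0
```

Call:
apply_moves(
  motion="-.0301 -.0161 .0106 0 0 0 -1;-.0301 -.0161 .0106 0 0 0 -1;-.0301 -.0161 .0106 0 0 0 -1;-.0301 -.0161 .0106 0 0 0 -1;-.0301 -.0161 .0106 0 0 0 -1",
)

```text
clock: 1.73
tool_pos: [0.4203, 0.2159, 0.1204]
eef_rot: [[-0.92, 0.391, 0.001], [0.391, 0.92, 0.0], [-0.0, 0.001, -1.0]]
contact_force: [1.0, 2.2, -0.4]
gripper_width: 0.0919
gripper_force: 0.0
```

Call:
apply_moves(
  motion="-.0301 -.0161 .0106 0 0 0 -1;-.0301 -.0161 .0106 0 0 0 -1;0 0 0 0 0 .122 -.2;0 0 0 0 0 .122 -.2;0 0 0 0 0 .122 -.2",
)

```text
clock: 2.15
tool_pos: [0.4626, 0.1633, 0.0992]
eef_rot: [[-0.714, 0.7, -0.001], [0.7, 0.714, 0.0], [0.0, -0.0, -1.0]]
contact_force: [-0.3, 0.2, 0.1]
gripper_width: 0.0765
gripper_force: 0.0
```

Call:
apply_moves(
  motion="0 0 0 0 0 .122 -.2;0 0 0 0 0 .122 -.2;0 0 0 0 0 .122 -.2;0 0 0 0 0 .122 -.2;0 0 0 0 0 .122 -.2",
)

```text
clock: 2.57
tool_pos: [0.4623, 0.1642, 0.0996]
eef_rot: [[-0.186, 0.983, 0.0], [0.983, 0.186, 0.0], [0.0, 0.0, -1.0]]
contact_force: [0.2, 0.9, -0.0]
gripper_width: 0.0549
gripper_force: 0.0
```

Call:
apply_moves(
  motion="0 0 0 0 0 .122 -.2;0 0 0 0 0 .122 -.2;0 0 0 0 0 0 -.2",
)

```text
clock: 2.82
tool_pos: [0.4623, 0.1642, 0.0996]
eef_rot: [[0.055, 0.998, 0.0], [0.998, -0.055, 0.0], [0.0, 0.0, -1.0]]
contact_force: [0.1, -0.1, 0.6]
gripper_width: 0.0549
gripper_force: 0.0
```

```bash
python3 - <<'E'
from h import *
to(.4625,.1645,.016,-.053+np.pi/2)
p=capture('scene');save(p,'s1.png')
a=p['frame'][100:260,200:400,::-1];cv2.imwrite('pics/s1c.png',cv2.resize(a,None,fx=3.7,fy=3.7,interpolation=cv2.INTER_CUBIC))
E
```

```text
t 2.82 pos [0.4623 0.1642 0.0996] yawx 1.5154 z [ 0.  0. -1.] q [0.18 0.43 1.79 0.   0.92 0.24] F [ 0.1 -0.1  0.6] w 0.0549 g 0.0
shift tool [0.0003 0.0001 0.0836]
turn z -0.0024
```

View pics/s1c.png

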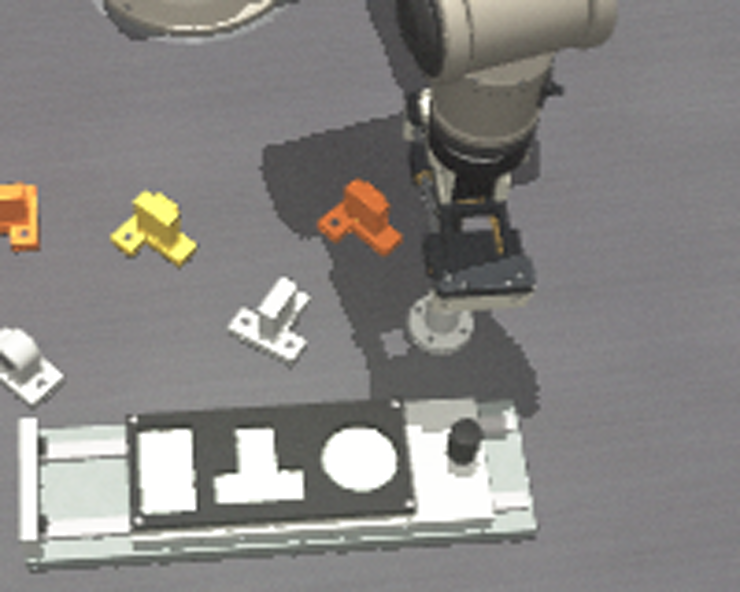

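The picture shows the gripper over the flange (crop about 440,325), with the path down clear. I'll descend and grip.

Call:
apply_moves(
  motion="0 0 .027 0 0 0 -.2;0 0 .027 0 0 0 -.2;0 0 .0275 0 0 0 -.2;0 0 0 0 0 0 -.2;0 0 0 0 0 0 1",
)

```text
clock: 3.28
tool_pos: [0.4614, 0.164, 0.0174]
eef_rot: [[0.048, 0.999, -0.003], [0.999, -0.048, -0.001], [-0.001, -0.003, -1.0]]
contact_force: [0.5, 0.8, -0.1]
gripper_width: 0.052
gripper_force: 0.0
```

Call:
apply_moves(
  motion="0 0 0 0 0 0 1;0 0 0 0 0 0 1;0 0 0 0 0 0 1;0 0 0 0 0 0 1;0 0 0 0 0 0 1",
)

```text
clock: 3.7
tool_pos: [0.4632, 0.1644, 0.0194]
eef_rot: [[0.051, 0.999, 0.003], [0.999, -0.051, 0.001], [0.001, 0.003, -1.0]]
contact_force: [-0.1, -0.9, 7.6]
gripper_width: 0.0295
gripper_force: 20.0
```

Call:
apply_moves(
  motion="0 0 0 0 0 0 1;0 0 0 0 0 0 1;0 0 -.015 0 0 0 1;0 0 -.03 0 0 0 1;0 0 -.03 0 0 0 1",
)

```text
clock: 4.12
tool_pos: [0.4611, 0.1639, 0.0934]
eef_rot: [[0.051, 0.999, -0.003], [0.999, -0.051, -0.0], [-0.001, -0.003, -1.0]]
contact_force: [0.7, 0.3, -1.9]
gripper_width: 0.0294
gripper_force: 20.0
```

```bash
python3 - <<'E'
from fit import *
o,R=st()
to(.602,.068,.11)
for n in('top','scene'):
    p=capture(n);C=cloud(p)
    q=C[(np.hypot(C[...,0]-.4625,C[...,1]-.1645)<.05)];print(n,np.histogram(q[:,2],np.arange(-.01,.2,.01)))
E
```

```text
t 4.12 pos [0.4611 0.1639 0.0934] yawx 1.52 z [-0.003 -0.    -1.   ] q [0.18 0.44 1.8  0.   0.91 0.24] F [ 0.7  0.3 -1.9] w 0.0294 g 20.0
t 4.12 pos [0.4611 0.1639 0.0934] yawx 1.52 z [-0.003 -0.    -1.   ] q [0.18 0.44 1.8  0.   0.91 0.24] F [ 0.7  0.3 -1.9] w 0.0294 g 20.0
shift tool [-0.0887  0.1456 -0.017 ]
top (array([120,  68,   0,   0,   0,   0,   0,   0,   4,   7,   0,   0,   0,
         0,   0,   0,   0,   5,   2,   0]), array([-0.01,  0.  ,  0.01,  0.02,  0.03,  0.04,  0.05,  0.06,  0.07,
        0.08,  0.09,  0.1 ,  0.11,  0.12,  0.13,  0.14,  0.15,  0.16,
        0.17,  0.18,  0.19]))
scene (array([282, 234,   0,   0,   0,   0,   0,   0,   0,  18,  21,   0,   0,
         0,   0,   1,   0,   2,  21, 167]), array([-0.01,  0.  ,  0.01,  0.02,  0.03,  0.04,  0.05,  0.06,  0.07,
        0.08,  0.09,  0.1 ,  0.11,  0.12,  0.13,  0.14,  0.15,  0.16,
        0.17,  0.18,  0.19]))
```

Call:
apply_moves(
  motion="-.0177 .0291 0 0 0 0 1;-.0177 .0291 0 0 0 0 1;-.0177 .0291 0 0 0 0 1;-.0177 .0291 0 0 0 0 1;-.0177 .0291 0 0 0 0 1",
)

```text
clock: 4.63
tool_pos: [0.6035, 0.0673, 0.092]
eef_rot: [[0.051, 0.999, -0.002], [0.999, -0.051, 0.0], [0.0, -0.002, -1.0]]
contact_force: [0.2, 1.4, -1.9]
gripper_width: 0.0294
gripper_force: 20.0
```

Call:
apply_moves(
  motion="0 0 .01 0 0 0 1;0 0 .009 0 0 0 1;0 0 0 0 0 0 1;0 0 0 0 0 0 1",
)

```text
clock: 4.97
tool_pos: [0.601, 0.0691, 0.0725]
eef_rot: [[0.05, 0.999, -0.004], [0.999, -0.05, 0.0], [0.0, -0.004, -1.0]]
contact_force: [-0.7, 0.4, -2.0]
gripper_width: 0.0294
gripper_force: 20.0
```

```bash
python3 - <<'E'
from h import *
o,R=st()
ims=[]
for n in('top','scene'):
    p=capture(n);c=p['R']@np.array([.602,.068,.05])+p['t'];u=int(c[0]/c[2]*p['fx']+p['cx']);v=int(c[1]/c[2]*p['fy']+p['cy'])
    ims.append(cv2.resize(p['frame'][v-25:v+25,u-25:u+25,::-1],(400,400),interpolation=cv2.INTER_NEAREST))
    np.savez('held_'+n,**p)
cv2.imwrite('pics/f1.png',np.hstack(ims))
E
```

```text
t 4.97 pos [0.601  0.0691 0.0725] yawx 1.5206 z [-0.004  0.    -1.   ] q [-0.01  0.64  1.48  0.    1.02  0.04] F [-0.7  0.4 -2. ] w 0.0294 g 20.0
```

View pics/f1.png

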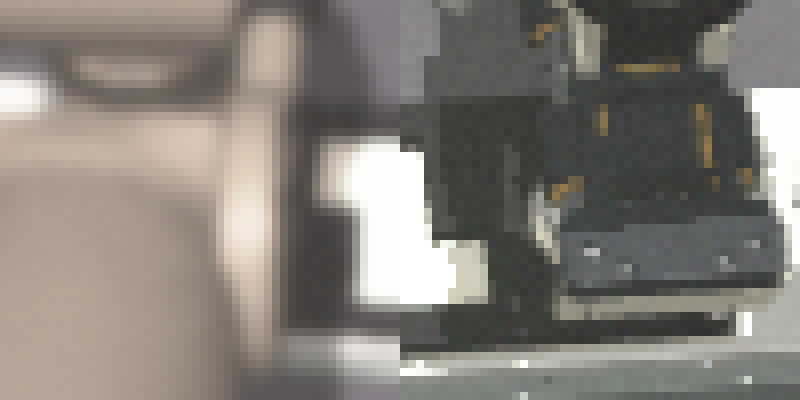

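Call:
apply_moves(
  motion="0 0 0 0 0 0 1",
)

```text
clock: 5.15
tool_pos: [0.6027, 0.0691, 0.0746]
eef_rot: [[0.05, 0.999, 0.001], [0.999, -0.05, 0.0], [0.0, 0.001, -1.0]]
contact_force: [-0.6, -0.6, -2.5]
gripper_width: 0.0294
gripper_force: 20.0
```

Call:
apply_moves(
  motion="0 0 0 0 0 0 1",
)

```text
clock: 5.23
tool_pos: [0.603, 0.0689, 0.0747]
eef_rot: [[0.05, 0.999, 0.001], [0.999, -0.05, 0.0], [0.0, 0.001, -1.0]]
contact_force: [0.8, -0.5, -1.8]
gripper_width: 0.0293
gripper_force: 20.0
```

Call:
apply_moves(
  motion="0 0 .004 0 0 0 1;0 0 0 0 0 0 1",
)

```text
clock: 5.4
tool_pos: [0.6026, 0.0685, 0.0697]
eef_rot: [[0.051, 0.999, -0.0], [0.999, -0.051, 0.0], [0.0, -0.0, -1.0]]
contact_force: [-0.4, 0.0, -2.2]
gripper_width: 0.0292
gripper_force: 20.0
```

Call:
apply_moves(
  motion="0 0 .002 0 0 0 1;0 0 0 0 0 0 1",
)

```text
clock: 5.57
tool_pos: [0.6028, 0.0683, 0.0676]
eef_rot: [[0.051, 0.999, -0.001], [0.999, -0.051, 0.0], [0.0, -0.001, -1.0]]
contact_force: [-0.7, 0.1, -1.9]
gripper_width: 0.0299
gripper_force: 20.0
```

Call:
apply_moves(
  motion="0 0 .002 0 0 0 1;0 0 0 0 0 0 1",
)

```text
clock: 5.73
tool_pos: [0.6028, 0.0683, 0.0656]
eef_rot: [[0.051, 0.999, -0.001], [0.999, -0.051, 0.0], [0.0, -0.001, -1.0]]
contact_force: [-0.5, 0.8, -1.9]
gripper_width: 0.0294
gripper_force: 20.0
```

Call:
apply_moves(
  motion="0 0 .002 0 0 0 1;0 0 0 0 0 0 1",
)

```text
clock: 5.9
tool_pos: [0.6028, 0.0683, 0.0636]
eef_rot: [[0.051, 0.999, -0.0], [0.999, -0.051, 0.0], [0.0, -0.0, -1.0]]
contact_force: [-0.2, -0.9, -2.4]
gripper_width: 0.0292
gripper_force: 20.0
```

Call:
apply_moves(
  motion="0 0 .002 0 0 0 1;0 0 0 0 0 0 1",
)

```text
clock: 6.07
tool_pos: [0.6028, 0.0684, 0.0617]
eef_rot: [[0.051, 0.999, -0.0], [0.999, -0.051, 0.0], [0.0, -0.0, -1.0]]
contact_force: [-0.7, -0.1, -2.8]
gripper_width: 0.0294
gripper_force: 20.0
```

Call:
apply_moves(
  motion="0 0 .0015 0 0 0 1;0 0 0 0 0 0 1",
)

```text
clock: 6.23
tool_pos: [0.6028, 0.0684, 0.0602]
eef_rot: [[0.051, 0.999, -0.0], [0.999, -0.051, 0.0], [0.0, -0.0, -1.0]]
contact_force: [-1.0, -0.4, -2.6]
gripper_width: 0.0294
gripper_force: 20.0
```

Call:
apply_moves(
  motion="0 0 .001 0 0 0 1;0 0 0 0 0 0 1",
)

```text
clock: 6.4
tool_pos: [0.6031, 0.0684, 0.0595]
eef_rot: [[0.051, 0.999, 0.0], [0.999, -0.051, 0.0], [0.0, 0.0, -1.0]]
contact_force: [0.6, -0.3, -1.4]
gripper_width: 0.0297
gripper_force: 20.0
```

Call:
apply_moves(
  motion="0 0 .001 0 0 0 1;0 0 0 0 0 0 1",
)

```text
clock: 6.57
tool_pos: [0.6031, 0.0684, 0.0594]
eef_rot: [[0.051, 0.999, 0.001], [0.999, -0.051, -0.0], [0.0, 0.001, -1.0]]
contact_force: [-3.1, -0.5, 4.6]
gripper_width: 0.0296
gripper_force: 20.0
```

Call:
apply_moves(
  motion="0 0 -.0008 0 0 0 -.2;0 0 0 0 0 0 -.2;0 0 0 0 0 0 -.2;0 0 0 0 0 0 -.2;0 0 0 0 0 0 -.2",
)

```text
clock: 6.98
tool_pos: [0.603, 0.0683, 0.0592]
eef_rot: [[0.051, 0.999, -0.0], [0.999, -0.051, 0.0], [0.0, -0.0, -1.0]]
contact_force: [0.5, 0.4, -0.2]
gripper_width: 0.0544
gripper_force: 0.0
```

Call:
apply_moves(
  motion="0 0 -.012 0 0 0 -.2;0 0 -.03 0 0 0 -.2;0 0 -.03 0 0 0 -.2;0 0 0 0 0 0 -.2;0 0 0 0 0 0 -.2",
)

```text
clock: 7.4
tool_pos: [0.6043, 0.0684, 0.1341]
eef_rot: [[0.051, 0.999, 0.005], [0.999, -0.051, 0.0], [0.0, 0.005, -1.0]]
contact_force: [-0.0, -0.8, -0.5]
gripper_width: 0.055
gripper_force: 0.0
```

```bash
python3 - <<'E'
from h import *
to(.4438,.0243,.13,2.47)
E
```

```text
t 7.4 pos [0.6043 0.0684 0.1341] yawx 1.5199 z [ 0.005  0.    -1.   ] q [-0.01  0.57  1.42  0.    1.15  0.04] F [-0.  -0.8 -0.5] w 0.055 g 0.0
shift tool [-0.0522 -0.1581  0.0033]
turn z -0.9501
```

Call:
apply_moves(
  motion="-.0104 -.0314 0 0 0 0 -.2;-.0104 -.0314 0 0 0 0 -.2;-.0104 -.0314 0 0 0 0 -.2;-.0104 -.0314 0 0 0 0 -.2;-.0104 -.0314 0 0 0 0 -.2",
)

```text
clock: 7.82
tool_pos: [0.4411, 0.0243, 0.1305]
eef_rot: [[0.051, 0.999, -0.002], [0.999, -0.051, 0.0], [0.0, -0.002, -1.0]]
contact_force: [0.7, 0.4, 0.1]
gripper_width: 0.0551
gripper_force: 0.0
```

Call:
apply_moves(
  motion="0 0 0 0 0 -.1188 -.2;0 0 0 0 0 -.1188 -.2;0 0 0 0 0 -.1188 -.2;0 0 0 0 0 -.1188 -.2;0 0 0 0 0 -.1188 -.2",
)

```text
clock: 8.23
tool_pos: [0.4428, 0.0245, 0.1307]
eef_rot: [[-0.522, 0.853, -0.002], [0.853, 0.522, 0.0], [0.001, -0.001, -1.0]]
contact_force: [0.7, -0.5, -0.6]
gripper_width: 0.0546
gripper_force: 0.0
```

Call:
apply_moves(
  motion="0 0 0 0 0 -.1188 -.2;0 0 0 0 0 -.1188 -.2;0 0 0 0 0 -.1188 -.2;0 0 0 0 0 0 -.2;0 0 0 0 0 0 -.2",
)

```text
clock: 8.65
tool_pos: [0.443, 0.0245, 0.1308]
eef_rot: [[-0.781, 0.625, -0.001], [0.625, 0.781, 0.0], [0.001, -0.001, -1.0]]
contact_force: [-0.4, -0.3, -0.0]
gripper_width: 0.0549
gripper_force: 0.0
```

```bash
python3 - <<'E'
from fit import *
to(.4438,.0243,.018,2.47)
p=capture('scene');cv2.imwrite('pics/s2c.png',cv2.resize(p['frame'][130:270,190:370,::-1],(720,560),interpolation=cv2.INTER_CUBIC))
C=cloud(p)
for nm,g in(('flange',(.603,.068)),):
    q=C[np.hypot(C[...,0]-g[0],C[...,1]-g[1])<.016];print(np.percentile(q[:,2],[50,75,90,97]))
for k,n,g in(('part','tee',[.4407,.0268,-.67]),('nest','tee',[.598,-.014,-.05]),('nest','oblong',[.594,-.0865,-.05])):print(n,fit(p,k,n,g))
E
```

```text
t 8.65 pos [0.443  0.0245 0.1308] yawx 2.4666 z [-0.001  0.    -1.   ] q [-0.12  0.31  1.87  0.    0.96 -1.01] F [-0.4 -0.3 -0. ] w 0.0549 g 0.0
shift tool [-0.0009  0.0004  0.1128]
turn z -0.0034
[0.08529335 0.08847737 0.09024221 0.09176897]
tee (array([ 0.44231249,  0.0253006 , -0.66328268]), np.float64(0.06251642393686521))
tee (array([ 0.59882404, -0.01421671, -0.05992336]), np.float64(0.008333210984894745))
oblong (array([ 0.59538409, -0.08694949, -0.0509766 ]), np.float64(0.021758431470765872))
```

View pics/s2c.png

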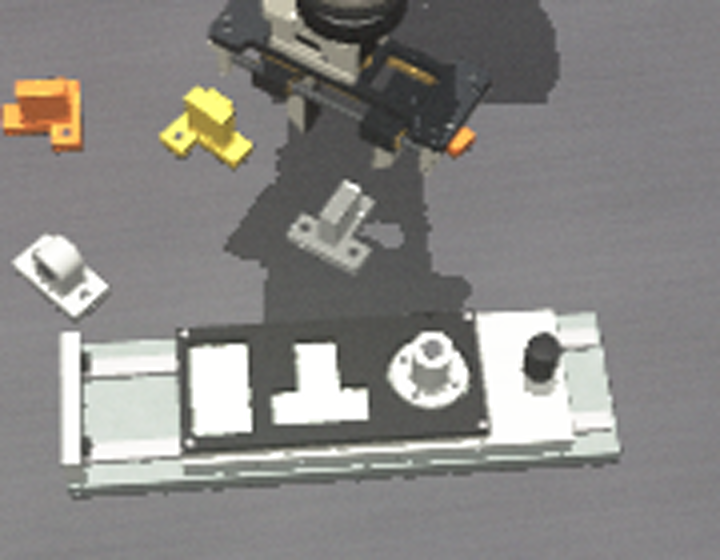

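Call:
apply_moves(
  motion="-.001 0 .035 0 0 -.0034 -.2;0 0 .035 0 0 0 -.2;0 0 .031 0 0 0 -.2;0 0 .01 0 0 0 -.2;0 0 0 0 0 0 -.2",
)

```text
clock: 9.12
tool_pos: [0.4422, 0.024, 0.0177]
eef_rot: [[-0.783, 0.622, -0.006], [0.622, 0.783, 0.001], [0.005, -0.003, -1.0]]
contact_force: [-0.1, 0.3, -0.4]
gripper_width: 0.0549
gripper_force: 0.0
```

Call:
apply_moves(
  motion="0 0 0 0 0 0 1;0 0 0 0 0 0 1;0 0 0 0 0 0 1;0 0 0 0 0 0 1;0 0 0 0 0 0 1",
)

```text
clock: 9.53
tool_pos: [0.4449, 0.0237, 0.0212]
eef_rot: [[-0.785, 0.62, 0.002], [0.62, 0.785, -0.0], [-0.002, 0.001, -1.0]]
contact_force: [-0.6, -0.4, 0.1]
gripper_width: 0.0264
gripper_force: 0.0
```

Call:
apply_moves(
  motion="0 0 0 0 0 0 1;0 0 0 0 0 0 1;0 0 0 0 0 0 1",
)

```text
clock: 9.78
tool_pos: [0.4446, 0.0238, 0.0208]
eef_rot: [[-0.785, 0.619, 0.001], [0.619, 0.785, -0.0], [-0.001, 0.0, -1.0]]
contact_force: [-1.8, 0.0, 5.9]
gripper_width: 0.0157
gripper_force: 20.0
```

Call:
apply_moves(
  motion="0 0 -.015 0 0 0 1;0 0 -.03 0 0 0 1;0 0 -.03 0 0 0 1;0 0 0 0 0 0 1;0 0 0 0 0 0 1",
)

```text
clock: 10.2
tool_pos: [0.4452, 0.0237, 0.0964]
eef_rot: [[-0.785, 0.619, 0.004], [0.619, 0.785, -0.0], [-0.003, 0.002, -1.0]]
contact_force: [-0.0, -0.4, -1.7]
gripper_width: 0.0157
gripper_force: 20.0
```

```bash
python3 - <<'E'
from h import *
c,s=np.cos(-.053),np.sin(-.053)
to(.598+.004*c,-.014+.004*s,.093,3.089)
E
```

```text
t 10.2 pos [0.4452 0.0237 0.0964] yawx 2.4736 z [ 0.004 -0.    -1.   ] q [-0.12  0.36  1.91  0.    0.86 -1.02] F [-0.  -0.4 -1.7] w 0.0157 g 20.0
shift tool [-0.1466  0.0673  0.004 ]
turn z -0.6154
```

Call:
apply_moves(
  motion="-.0293 .0134 0 0 0 0 1;-.0293 .0134 0 0 0 0 1;-.0293 .0134 0 0 0 0 1;-.0293 .0134 0 0 0 0 1;-.0293 .0134 0 0 0 0 1",
)

```text
clock: 10.62
tool_pos: [0.6012, -0.0146, 0.0932]
eef_rot: [[-0.785, 0.619, -0.003], [0.619, 0.785, 0.001], [0.003, -0.002, -1.0]]
contact_force: [0.4, -0.1, -1.4]
gripper_width: 0.0159
gripper_force: 20.0
```

Call:
apply_moves(
  motion="0 0 0 0 0 -.123 1;0 0 0 0 0 -.123 1;0 0 0 0 0 -.123 1;0 0 0 0 0 -.123 1;0 0 0 0 0 -.123 1",
)

```text
clock: 11.03
tool_pos: [0.5997, -0.0142, 0.0929]
eef_rot: [[-0.999, 0.047, -0.004], [0.047, 0.999, 0.001], [0.004, 0.0, -1.0]]
contact_force: [0.1, 0.3, -0.8]
gripper_width: 0.0162
gripper_force: 20.0
```

Call:
apply_moves(
  motion="0 0 .01 0 0 0 1;0 0 .008 0 0 0 1;0 0 0 0 0 0 1;0 0 0 0 0 0 1;0 0 0 0 0 0 1",
)

```text
clock: 11.45
tool_pos: [0.6006, -0.0143, 0.0767]
eef_rot: [[-0.999, 0.055, -0.001], [0.055, 0.999, 0.0], [0.001, 0.0, -1.0]]
contact_force: [0.2, -0.2, -0.8]
gripper_width: 0.0158
gripper_force: 20.0
```

```bash
python3 - <<'E'
from fit import *
o,R=st();to(.602,-.0142,.0608,3.089)
zb=o['tool_pos'][2]-.0205
p=capture('scene')
c=p['R']@np.array([.598,-.014,.05])+p['t'];u=int(c[0]/c[2]*p['fx']+p['cx']);v=int(c[1]/c[2]*p['fy']+p['cy'])
a=cv2.resize(p['frame'][v-30:v+30,u-40:u+40,::-1],(800,600),interpolation=cv2.INTER_NEAREST)
for X in PART['tee'][:2]:
  for Y,col in((place(X,[.598,-.0142,-.053],zb),(0,0,255)),):
    c=Y@p['R'].T+p['t'];uv=np.c_[c[:,0]/c[:,2]*p['fx']+p['cx'],c[:,1]/c[:,2]*p['fy']+p['cy']]
    cv2.polylines(a,[np.round((uv[4:]-[u-40,v-30]+.5)*10).astype(np.int32)],True,col,1)
for q in NEST['tee']:
    Y=place(np.c_[q,np.full(len(q),.048)],[.5985,-.0142,-.053]);c=Y@p['R'].T+p['t'];uv=np.c_[c[:,0]/c[:,2]*p['fx']+p['cx'],c[:,1]/c[:,2]*p['fy']+p['cy']]
    cv2.polylines(a,[np.round((uv-[u-40,v-30]+.5)*10).astype(np.int32)],True,(0,255,0),1)
cv2.imwrite('pics/t1.png',a)
E
```

```text
t 11.45 pos [ 0.6006 -0.0143  0.0767] yawx 3.087 z [-0.001  0.    -1.   ] q [-0.15  0.63  1.49  0.    1.02 -1.67] F [ 0.2 -0.2 -0.8] w 0.0158 g 20.0
t 11.45 pos [ 0.6006 -0.0143  0.0767] yawx 3.087 z [-0.001  0.    -1.   ] q [-0.15  0.63  1.49  0.    1.02 -1.67] F [ 0.2 -0.2 -0.8] w 0.0158 g 20.0
shift tool [-0.0014  0.0002  0.0159]
turn z -0.002
```

View pics/t1.png

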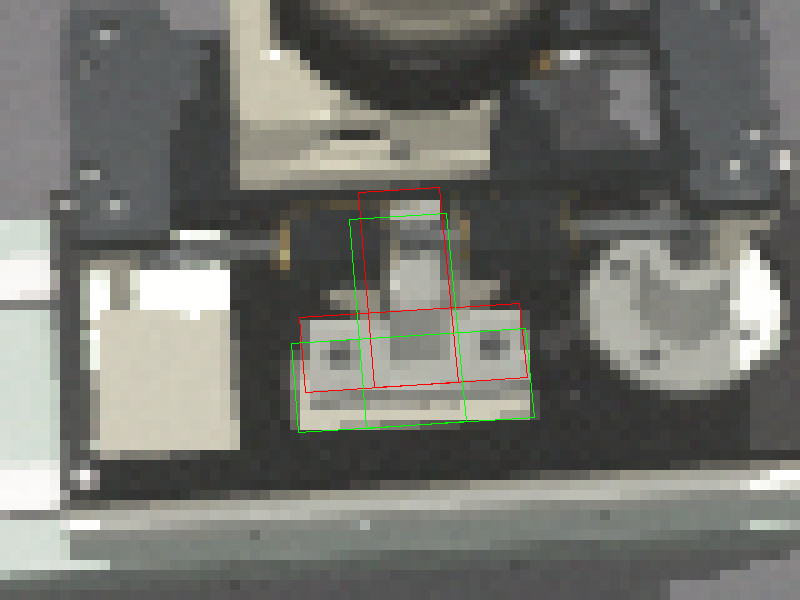

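Call:
apply_moves(
  motion="-.0005 0 .006 0 0 0 1;0 0 0 0 0 0 1;0 0 .002 0 0 0 1;0 0 0 0 0 0 1",
)

```text
clock: 11.83
tool_pos: [0.6011, -0.0143, 0.069]
eef_rot: [[-0.999, 0.053, -0.0], [0.053, 0.999, 0.0], [0.0, 0.0, -1.0]]
contact_force: [0.2, -1.0, -1.1]
gripper_width: 0.0164
gripper_force: 20.0
```

Call:
apply_moves(
  motion="0 0 .002 0 0 0 1;0 0 0 0 0 0 1",
)

```text
clock: 12.0
tool_pos: [0.6012, -0.0143, 0.0671]
eef_rot: [[-0.999, 0.053, -0.0], [0.053, 0.999, 0.0], [0.0, 0.0, -1.0]]
contact_force: [-0.8, 1.0, -1.9]
gripper_width: 0.0157
gripper_force: 20.0
```

Call:
apply_moves(
  motion="0 0 .002 0 0 0 1;0 0 0 0 0 0 1",
)

```text
clock: 12.17
tool_pos: [0.6012, -0.0143, 0.065]
eef_rot: [[-0.999, 0.053, -0.0], [0.053, 0.999, 0.0], [0.0, 0.0, -1.0]]
contact_force: [-0.8, 0.8, -1.1]
gripper_width: 0.016
gripper_force: 20.0
```

In the pocket freely; I'll continue in small steps.

Call:
apply_moves(
  motion="0 0 .002 0 0 0 1;0 0 0 0 0 0 1",
)

```text
clock: 12.33
tool_pos: [0.6012, -0.0144, 0.063]
eef_rot: [[-0.999, 0.053, -0.0], [0.053, 0.999, 0.0], [0.0, 0.0, -1.0]]
contact_force: [-0.9, -0.5, -1.1]
gripper_width: 0.0161
gripper_force: 20.0
```

Call:
apply_moves(
  motion="0 0 .0015 0 0 0 1;0 0 0 0 0 0 1",
)

```text
clock: 12.5
tool_pos: [0.6012, -0.0144, 0.0616]
eef_rot: [[-0.999, 0.053, -0.0], [0.053, 0.999, 0.0], [0.0, 0.0, -1.0]]
contact_force: [-0.9, 0.9, -1.3]
gripper_width: 0.0159
gripper_force: 20.0
```

Call:
apply_moves(
  motion="0 0 .001 0 0 0 1;0 0 0 0 0 0 1",
)

```text
clock: 12.67
tool_pos: [0.6014, -0.0144, 0.0608]
eef_rot: [[-0.999, 0.053, 0.0], [0.053, 0.999, 0.0], [-0.0, 0.0, -1.0]]
contact_force: [-0.3, -0.4, -0.8]
gripper_width: 0.016
gripper_force: 20.0
```

Call:
apply_moves(
  motion="0 0 .001 0 0 0 1;0 0 0 0 0 0 1",
)

```text
clock: 12.83
tool_pos: [0.6014, -0.0144, 0.0608]
eef_rot: [[-0.999, 0.053, 0.001], [0.053, 0.999, -0.0], [-0.001, -0.0, -1.0]]
contact_force: [-3.0, -0.9, 5.8]
gripper_width: 0.0162
gripper_force: 20.0
```

```bash
python3 -c "
from h import *
st()"
```

```text
t 12.83 pos [ 0.6014 -0.0144  0.0608] yawx 3.0886 z [ 0.001 -0.    -1.   ] q [-0.15  0.65  1.51  0.    0.99 -1.67] F [-3.  -0.9  5.8] w 0.0162 g 20.0
```

Call:
apply_moves(
  motion="0 0 -.0008 0 0 0 0;0 0 0 0 0 0 0;0 0 0 0 0 0 0;0 0 0 0 0 0 0;0 0 0 0 0 0 0",
)

```text
clock: 13.25
tool_pos: [0.6013, -0.0144, 0.0605]
eef_rot: [[-0.999, 0.053, -0.0], [0.053, 0.999, 0.0], [0.0, 0.0, -1.0]]
contact_force: [-0.2, 0.3, 0.2]
gripper_width: 0.0435
gripper_force: 0.0
```

Call:
apply_moves(
  motion="0 0 -.012 0 0 0 0;0 0 -.03 0 0 0 0;0 0 -.03 0 0 0 0;.0217 -.0322 0 0 0 0 -.2;.0217 -.0322 0 0 0 0 -.2",
)

```text
clock: 13.67
tool_pos: [0.5559, -0.0761, 0.1345]
eef_rot: [[-0.999, 0.049, 0.005], [0.049, 0.999, -0.001], [-0.005, -0.001, -1.0]]
contact_force: [0.1, -1.1, 0.4]
gripper_width: 0.0538
gripper_force: 0.0
```

Call:
apply_moves(
  motion=".0217 -.0322 0 0 0 0 -.2;.0217 -.0322 0 0 0 0 -.2;.0217 -.0322 0 0 0 0 -.2;.0217 -.0322 0 0 0 0 -.2;0 0 0 0 0 -.1235 -.2",
)

```text
clock: 14.08
tool_pos: [0.4576, -0.2049, 0.1326]
eef_rot: [[-0.998, -0.065, -0.002], [-0.065, 0.998, -0.001], [0.002, -0.001, -1.0]]
contact_force: [0.8, -0.7, -0.1]
gripper_width: 0.0552
gripper_force: 0.0
```

Call:
apply_moves(
  motion="0 0 0 0 0 -.1235 -.2;0 0 0 0 0 -.1235 -.2;0 0 0 0 0 -.1235 -.2;0 0 0 0 0 -.1235 -.2;0 0 0 0 0 -.1235 -.2",
)

```text
clock: 14.5
tool_pos: [0.461, -0.2005, 0.1326]
eef_rot: [[-0.769, -0.64, 0.0], [-0.64, 0.769, 0.0], [-0.0, 0.0, -1.0]]
contact_force: [-0.8, 0.2, -0.2]
gripper_width: 0.0556
gripper_force: 0.0
```

Call:
apply_moves(
  motion="0 0 0 0 0 0 -.2;0 0 0 0 0 0 -.2;0 0 0 0 0 0 -.2",
)

```text
clock: 14.75
tool_pos: [0.4611, -0.2004, 0.1326]
eef_rot: [[-0.775, -0.632, 0.0], [-0.632, 0.775, 0.0], [-0.0, 0.0, -1.0]]
contact_force: [0.5, -0.8, 0.4]
gripper_width: 0.0552
gripper_force: 0.0
```

```bash
python3 - <<'E'
from fit import *
to(.461,-.2003,.0195,.69)
p=capture('scene')
print(fit(p,'part','block',[.461,-.2003,.69]),fit(p,'nest','oblong',[.594,-.0865,-.05]))
C=cloud(p);q=C[(abs(C[...,0]-.601)<.012)&(abs(C[...,1]+.0142)<.007)];print(np.percentile(q[:,2],[50,75,90]))
E
```

```text
t 14.75 pos [ 0.4611 -0.2004  0.1326] yawx -2.4572 z [ 0.  0. -1.] q [-0.56  0.4   1.72  0.    1.02 -2.82] F [ 0.5 -0.8  0.4] w 0.0552 g 0.0
shift tool [0.000e+00 1.000e-04 1.131e-01]
turn z -0.0056
(array([ 0.45684871, -0.20465968,  0.71861906]), np.float64(0.19552454429342897)) (array([ 0.59537426, -0.08684389, -0.05109679]), np.float64(0.02256721873351017))
[0.08632023 0.08815745 0.0907314 ]
```

Call:
apply_moves(
  motion="0 0 .035 0 0 -.0056 -.2;0 0 .035 0 0 0 -.2;0 0 .032 0 0 0 -.2;0 0 .011 0 0 0 -.2;0 0 0 0 0 0 -.2",
)

```text
clock: 15.22
tool_pos: [0.4592, -0.1992, 0.0167]
eef_rot: [[-0.77, -0.638, -0.005], [-0.638, 0.77, 0.003], [0.002, 0.006, -1.0]]
contact_force: [-0.2, -0.4, -0.3]
gripper_width: 0.0555
gripper_force: 0.0
```

Call:
apply_moves(
  motion="0 0 0 0 0 0 1;0 0 0 0 0 0 1;0 0 0 0 0 0 1;0 0 0 0 0 0 1;0 0 0 0 0 0 1",
)

```text
clock: 15.63
tool_pos: [0.4616, -0.2007, 0.0206]
eef_rot: [[-0.769, -0.639, 0.002], [-0.639, 0.769, -0.001], [-0.001, -0.002, -1.0]]
contact_force: [-0.4, 0.2, -0.5]
gripper_width: 0.0259
gripper_force: 0.0
```

Call:
apply_moves(
  motion="0 0 0 0 0 0 1;0 0 0 0 0 0 1;0 0 0 0 0 0 1",
)

```text
clock: 15.88
tool_pos: [0.4616, -0.2007, 0.0204]
eef_rot: [[-0.769, -0.639, 0.001], [-0.639, 0.769, -0.001], [-0.001, -0.001, -1.0]]
contact_force: [-0.5, 0.9, 6.4]
gripper_width: 0.0238
gripper_force: 20.0
```

Call:
apply_moves(
  motion="0 0 -.015 0 0 0 1;0 0 -.03 0 0 0 1;0 0 -.03 0 0 0 1;0 0 0 0 0 0 1;0 0 0 0 0 0 1",
)

```text
clock: 16.3
tool_pos: [0.4618, -0.2008, 0.0959]
eef_rot: [[-0.769, -0.639, 0.003], [-0.639, 0.769, -0.002], [-0.001, -0.003, -1.0]]
contact_force: [-0.1, 0.1, -2.7]
gripper_width: 0.024
gripper_force: 20.0
```

```bash
python3 - <<'E'
from h import *
to(.594,-.0867,.093,3.089)
E
```

```text
t 16.3 pos [ 0.4618 -0.2008  0.0959] yawx -2.448 z [ 0.003 -0.002 -1.   ] q [-0.56  0.45  1.76  0.    0.93 -2.83] F [-0.1  0.1 -2.7] w 0.024 g 20.0
shift tool [-0.1746  0.0033  0.0031]
turn z 0.7462
```

Call:
apply_moves(
  motion="0 0 -.03 0 0 0 1;-.0349 .0007 0 0 0 0 1;-.0349 .0007 0 0 0 0 1;-.0349 .0007 0 0 0 0 1;-.0349 .0007 0 0 0 0 1",
)

```text
clock: 16.72
tool_pos: [0.5667, -0.1077, 0.1229]
eef_rot: [[-0.769, -0.639, -0.003], [-0.639, 0.769, 0.001], [0.001, 0.003, -1.0]]
contact_force: [0.2, -1.1, -1.1]
gripper_width: 0.024
gripper_force: 20.0
```

Call:
apply_moves(
  motion="-.0349 .0007 0 0 0 0 1;0 0 0 0 0 .1245 1;0 0 0 0 0 .1245 1;0 0 0 0 0 .1245 1;0 0 0 0 0 .1245 1",
)

```text
clock: 17.13
tool_pos: [0.592, -0.0855, 0.1222]
eef_rot: [[-0.982, -0.189, -0.004], [-0.189, 0.982, 0.001], [0.004, 0.002, -1.0]]
contact_force: [-0.3, -0.1, -1.3]
gripper_width: 0.0235
gripper_force: 20.0
```

Call:
apply_moves(
  motion="0 0 0 0 0 .1245 1;0 0 0 0 0 .1237 1;0 0 .025 0 0 0 1;0 0 .024 0 0 0 1;0 0 0 0 0 0 1",
)

```text
clock: 17.55
tool_pos: [0.5892, -0.0851, 0.0695]
eef_rot: [[-0.999, 0.053, -0.011], [0.053, 0.999, 0.003], [0.011, 0.003, -1.0]]
contact_force: [-1.0, -0.7, -1.8]
gripper_width: 0.024
gripper_force: 20.0
```

Call:
apply_moves(
  motion="0 0 0 0 0 0 1;0 0 0 0 0 0 1",
)

```text
clock: 17.72
tool_pos: [0.5931, -0.0862, 0.0756]
eef_rot: [[-0.999, 0.053, -0.001], [0.053, 0.999, 0.0], [0.001, 0.0, -1.0]]
contact_force: [0.5, -1.1, -2.2]
gripper_width: 0.0239
gripper_force: 20.0
```

```bash
python3 - <<'E'
from fit import *
o,R=st();to(.594,-.0867,.0604,3.089)
zb=o['tool_pos'][2]-.0204
p=capture('scene')
c=p['R']@np.array([.594,-.0865,.05])+p['t'];u=int(c[0]/c[2]*p['fx']+p['cx']);v=int(c[1]/c[2]*p['fy']+p['cy'])
a=cv2.resize(p['frame'][v-30:v+30,u-40:u+40,::-1],(800,600),interpolation=cv2.INTER_NEAREST)
def draw(Y,col):
    c=Y@p['R'].T+p['t'];uv=np.c_[c[:,0]/c[:,2]*p['fx']+p['cx'],c[:,1]/c[:,2]*p['fy']+p['cy']]
    cv2.polylines(a,[np.round((uv-[u-40,v-30]+.5)*10).astype(np.int32)],True,col,1)
x,y=o['tool_pos'][:2]
B=place(PART['block'][0],[x,y,-.053],zb);draw(B[4:],(0,0,255));draw(B[:4],(0,0,255))
q=NEST['oblong'][0];draw(place(np.c_[q,np.full(4,.048)],[.5953,-.0869,-.053]),(0,255,0))
cv2.imwrite('pics/b1.png',a)
E
```

```text
t 17.72 pos [ 0.5931 -0.0862  0.0756] yawx 3.089 z [-0.001  0.    -1.   ] q [-0.27  0.63  1.5   0.    1.02 -1.79] F [ 0.5 -1.1 -2.2] w 0.0239 g 20.0
t 17.72 pos [ 0.5931 -0.0862  0.0756] yawx 3.089 z [-0.001  0.    -1.   ] q [-0.27  0.63  1.5   0.    1.02 -1.79] F [ 0.5 -1.1 -2.2] w 0.0239 g 20.0
shift tool [-0.001  -0.0005  0.0152]
turn z 0.0
```

View pics/b1.png

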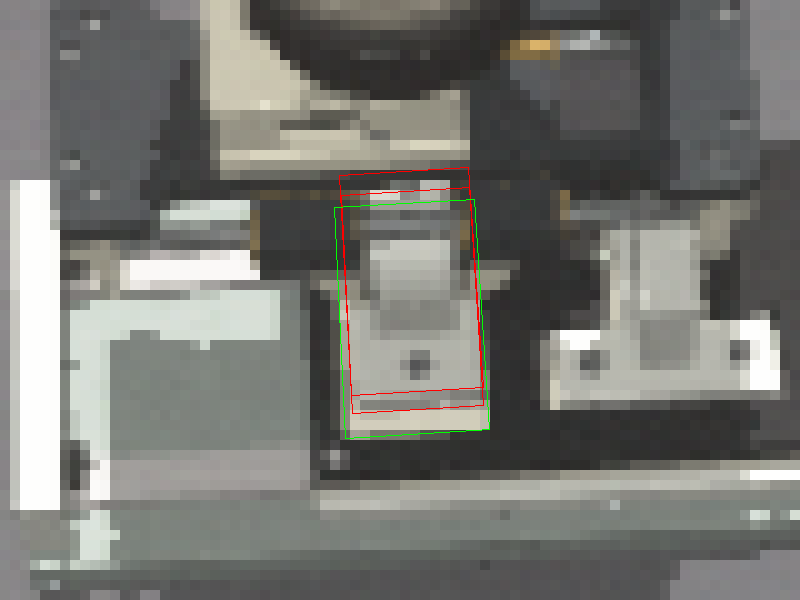

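Call:
apply_moves(
  motion="-.001 -.0004 .004 0 0 0 1;0 0 .002 0 0 0 1;0 0 0 0 0 0 1;0 0 0 0 0 0 1",
)

```text
clock: 18.1
tool_pos: [0.594, -0.0866, 0.0698]
eef_rot: [[-0.999, 0.053, 0.0], [0.053, 0.999, 0.0], [-0.0, 0.0, -1.0]]
contact_force: [1.1, -0.3, -2.4]
gripper_width: 0.0237
gripper_force: 20.0
```

Call:
apply_moves(
  motion="0 0 .002 0 0 0 1;0 0 0 0 0 0 1",
)

```text
clock: 18.27
tool_pos: [0.5939, -0.0866, 0.0675]
eef_rot: [[-0.999, 0.053, -0.0], [0.053, 0.999, 0.0], [0.0, 0.0, -1.0]]
contact_force: [0.2, -0.5, -0.7]
gripper_width: 0.0237
gripper_force: 20.0
```

Call:
apply_moves(
  motion="0 0 .002 0 0 0 1;0 0 0 0 0 0 1",
)

```text
clock: 18.43
tool_pos: [0.5938, -0.0866, 0.0653]
eef_rot: [[-0.999, 0.053, -0.0], [0.053, 0.999, 0.0], [0.0, 0.0, -1.0]]
contact_force: [-0.2, -0.4, -1.0]
gripper_width: 0.0239
gripper_force: 20.0
```

Call:
apply_moves(
  motion="0 0 .002 0 0 0 1;0 0 0 0 0 0 1",
)

```text
clock: 18.6
tool_pos: [0.5938, -0.0865, 0.0632]
eef_rot: [[-0.999, 0.053, -0.0], [0.053, 0.999, 0.0], [0.0, 0.0, -1.0]]
contact_force: [0.2, 0.0, -2.0]
gripper_width: 0.0242
gripper_force: 20.0
```

Call:
apply_moves(
  motion="0 0 .0015 0 0 0 1;0 0 0 0 0 0 1",
)

```text
clock: 18.77
tool_pos: [0.5939, -0.0866, 0.0618]
eef_rot: [[-0.999, 0.053, -0.0], [0.053, 0.999, 0.0], [0.0, 0.0, -1.0]]
contact_force: [-0.2, -0.3, -0.8]
gripper_width: 0.0241
gripper_force: 20.0
```

Call:
apply_moves(
  motion="0 0 .001 0 0 0 1;0 0 0 0 0 0 1",
)

```text
clock: 18.93
tool_pos: [0.5939, -0.0866, 0.0609]
eef_rot: [[-0.999, 0.053, -0.0], [0.053, 0.999, 0.0], [0.0, 0.0, -1.0]]
contact_force: [-1.0, 0.2, -3.1]
gripper_width: 0.0238
gripper_force: 20.0
```

Call:
apply_moves(
  motion="0 0 .001 0 0 0 1;0 0 0 0 0 0 1",
)

```text
clock: 19.1
tool_pos: [0.5941, -0.0866, 0.0604]
eef_rot: [[-0.999, 0.053, 0.0], [0.053, 0.999, -0.0], [-0.0, -0.0, -1.0]]
contact_force: [-0.4, 0.3, 1.3]
gripper_width: 0.024
gripper_force: 20.0
```

Call:
apply_moves(
  motion="0 0 -.0005 0 0 0 0;0 0 0 0 0 0 0;0 0 0 0 0 0 0;0 0 0 0 0 0 0;0 0 0 0 0 0 0",
)

```text
clock: 19.52
tool_pos: [0.5941, -0.0866, 0.0607]
eef_rot: [[-0.999, 0.053, 0.0], [0.053, 0.999, 0.0], [-0.0, 0.0, -1.0]]
contact_force: [0.5, 0.1, -0.9]
gripper_width: 0.0456
gripper_force: 0.0
```

Call:
apply_moves(
  motion="0 0 -.012 0 0 0 0;0 0 -.03 0 0 0 0;0 0 -.04 0 0 0 0;0 0 -.04 0 0 0 0;.035 0 0 0 0 0 0",
)

```text
clock: 19.93
tool_pos: [0.5689, -0.0872, 0.1926]
eef_rot: [[-0.998, 0.052, 0.023], [0.052, 0.999, -0.006], [-0.023, -0.005, -1.0]]
contact_force: [0.4, -1.0, 1.2]
gripper_width: 0.0459
gripper_force: 0.0
```

Call:
apply_moves(
  motion=".04 0 0 0 0 0 0;.04 0 0 0 0 0 0;.04 0 0 0 0 0 0;0 0 0 0 0 0 -.2;0 0 0 0 0 0 -.2",
)

```text
clock: 20.35
tool_pos: [0.4377, -0.0782, 0.183]
eef_rot: [[-0.999, 0.053, 0.0], [0.053, 0.999, 0.0], [-0.0, 0.0, -1.0]]
contact_force: [1.1, -0.1, -0.0]
gripper_width: 0.0536
gripper_force: 0.0
```

```bash
python3 - <<'E'
from fit import *
st()
ims=[]
for n in('scene','top'):
    p=capture(n)
    for k in('knob',):
        for r in finder.spot_point(k,p)[:2]:print(n,r['pixel'],r['confidence'],at_z(p,r['pixel'],.058))
        for r in finder.trace(k,p)[:2]:print(r['pixel'],r['region'].sum(),r['confidence'])
    g=np.array([.607,.153,.06]);c=p['R']@g+p['t'];u=int(c[0]/c[2]*p['fx']+p['cx']);v=int(c[1]/c[2]*p['fy']+p['cy'])
    I=p['frame'][v-12:v+12,u-12:u+12].max(2);m=(I<75).astype(np.uint8)
    N,L,S_,ce=cv2.connectedComponentsWithStats(m)
    for i in range(1,N):
        if S_[i,4]>10: print('blob',S_[i],ce[i]+[u-12,v-12])
    # fit knob cylinder silhouette by template
    def cost(s):
        im=cv2.resize(rend(p,(u-12,v-12,24,24),[prism(circ(.013)+s,.044,.078)]),(24,24),interpolation=cv2.INTER_AREA)/255.
        T=np.clip((150-I.astype(float))/100,0,1);return ((im-T)**2).sum()
    best=min((cost(np.array([x,y])),x,y) for x in np.arange(.59,.625,.001) for y in np.arange(.135,.17,.001));print('knob fit',best)
    c=p['R']@np.array([.6,0,.05])+p['t'];u=int(c[0]/c[2]*p['fx']+p['cx']);v=int(c[1]/c[2]*p['fy']+p['cy'])
    ims.append(cv2.resize(p['frame'][v-37:v+37,u-75:u+75,::-1],(600,296),interpolation=cv2.INTER_CUBIC))
cv2.imwrite('pics/k1.png',np.vstack(ims))
E
```

```text
t 20.35 pos [ 0.4377 -0.0782  0.183 ] yawx 3.0883 z [ 0.  0. -1.] q [-0.35  0.24  1.8   0.    1.1  -1.87] F [ 1.1 -0.1 -0. ] w 0.0536 g 0.0
scene [222.1, 325.3] 0.94 [0.61644548 0.14927784 0.058     ]
[229.0, 285.9] 2668 0.91
blob [ 8 12  8  7 37] [324.13513514 221.37837838]
knob fit (np.float64(20.02087720107651), np.float64(0.609), np.float64(0.14900000000000002))
top [161.6, 214.4] 0.67 [0.60460653 0.14000335 0.058     ]
[162.9, 227.2] 1333 0.74
knob fit (np.float64(36.163139907727796), np.float64(0.605), np.float64(0.14900000000000002))
```

View pics/k1.png

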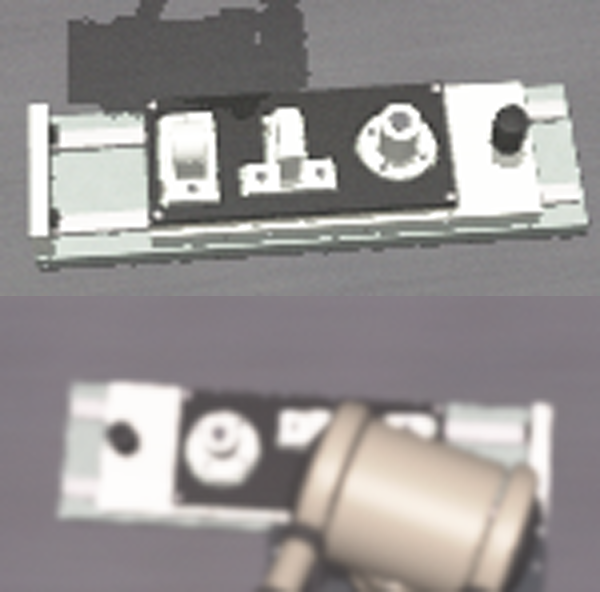

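Call:
apply_moves(
  motion="-.0196 .0295 0 0 0 0 0;-.0196 .0295 0 0 0 0 0;-.0196 .0295 0 0 0 0 0;-.0196 .0295 0 0 0 0 0;-.0196 .0295 0 0 0 0 0",
)

```text
clock: 21.07
tool_pos: [0.5463, 0.0654, 0.1822]
eef_rot: [[-0.999, 0.052, -0.0], [0.052, 0.999, 0.0], [0.0, 0.0, -1.0]]
contact_force: [1.2, -0.2, -0.1]
gripper_width: 0.0461
gripper_force: 0.0
```

Call:
apply_moves(
  motion="-.0196 .0295 0 0 0 0 0;-.0196 .0295 0 0 0 0 0;-.0196 .0295 0 0 0 0 0;0 0 .03 0 0 0 0;0 0 .03 0 0 0 0",
)

```text
clock: 21.48
tool_pos: [0.6109, 0.1515, 0.1226]
eef_rot: [[-0.999, 0.049, 0.005], [0.049, 0.999, 0.001], [-0.005, 0.001, -1.0]]
contact_force: [-0.6, -0.7, -1.0]
gripper_width: 0.046
gripper_force: 0.0
```

Call:
apply_moves(
  motion="0 0 .02 0 0 0 0;0 0 .01 0 0 0 0;0 0 0 0 0 0 0;0 0 0 0 0 0 0",
)

```text
clock: 21.82
tool_pos: [0.6087, 0.149, 0.0927]
eef_rot: [[-0.999, 0.053, 0.0], [0.053, 0.999, 0.0], [-0.0, 0.0, -1.0]]
contact_force: [0.6, -0.5, 0.1]
gripper_width: 0.0463
gripper_force: 0.0
```

```bash
python3 - <<'E'
from h import *
to(.607,.149,.052,3.089)
E
```

```text
t 21.82 pos [0.6087 0.149  0.0927] yawx 3.0889 z [ 0.  0. -1.] q [ 0.12  0.65  1.4   0.    1.09 -1.4 ] F [ 0.6 -0.5  0.1] w 0.0463 g 0.0
shift tool [ 0.0017 -0.0001  0.0407]
turn z -0.0001
```

Call:
apply_moves(
  motion=".0015 0 .012 0 0 0 0;0 0 .01 0 0 0 0;0 0 0 0 0 0 0",
)

```text
clock: 22.07
tool_pos: [0.6064, 0.1489, 0.0701]
eef_rot: [[-0.999, 0.053, -0.001], [0.053, 0.999, -0.0], [0.001, -0.0, -1.0]]
contact_force: [0.4, -0.3, 0.2]
gripper_width: 0.0461
gripper_force: 0.0
```

Call:
apply_moves(
  motion="0 0 .009 0 0 0 0;0 0 .006 0 0 0 0;0 0 .002 0 0 0 0;0 0 0 0 0 0 0",
)

```text
clock: 22.4
tool_pos: [0.6064, 0.149, 0.053]
eef_rot: [[-0.999, 0.053, -0.001], [0.053, 0.999, -0.0], [0.001, -0.0, -1.0]]
contact_force: [-0.4, 0.1, 0.6]
gripper_width: 0.0459
gripper_force: 0.0
```

Call:
apply_moves(
  motion="0 0 0 0 0 0 1;0 0 0 0 0 0 1;0 0 0 0 0 0 1;0 0 0 0 0 0 1;0 0 0 0 0 0 1",
)

```text
clock: 22.82
tool_pos: [0.6069, 0.149, 0.054]
eef_rot: [[-0.999, 0.053, 0.001], [0.053, 0.999, -0.0], [-0.001, 0.0, -1.0]]
contact_force: [-0.0, -0.4, 1.0]
gripper_width: 0.0256
gripper_force: 20.0
```

Call:
apply_moves(
  motion="0 -.004 0 0 0 0 1;0 -.008 0 0 0 0 1;0 -.01 0 0 0 0 1;0 -.01 0 0 0 0 1;0 -.01 0 0 0 0 1",
)

```text
clock: 23.23
tool_pos: [0.6046, 0.1072, 0.054]
eef_rot: [[-0.999, 0.052, 0.001], [0.052, 0.999, 0.001], [-0.001, 0.001, -1.0]]
contact_force: [0.2, 4.8, 2.4]
gripper_width: 0.0255
gripper_force: 20.0
```

Call:
apply_moves(
  motion="0 -.006 0 0 0 0 1;0 -.004 0 0 0 0 1;0 -.003 0 0 0 0 1;0 -.003 0 0 0 0 1",
)

```text
clock: 23.57
tool_pos: [0.6037, 0.0909, 0.0539]
eef_rot: [[-0.999, 0.053, 0.0], [0.053, 0.999, 0.0], [-0.0, 0.0, -1.0]]
contact_force: [-1.8, 3.4, 5.2]
gripper_width: 0.0255
gripper_force: 20.0
```

Call:
apply_moves(
  motion="0 -.003 0 0 0 0 1;0 -.003 0 0 0 0 1",
)

```text
clock: 23.73
tool_pos: [0.6034, 0.0852, 0.054]
eef_rot: [[-0.999, 0.052, 0.0], [0.052, 0.999, 0.0], [-0.0, 0.0, -1.0]]
contact_force: [-0.9, 4.4, 5.9]
gripper_width: 0.0256
gripper_force: 20.0
```

```bash
python3 - <<'E'
from fit import *
st();p=capture('scene');print(fit(p,'nest','round',[.6,.004,-.05])[0])
c=p['R']@np.array([.6,-.05,.05])+p['t'];u=int(c[0]/c[2]*p['fx']+p['cx']);v=int(c[1]/c[2]*p['fy']+p['cy'])
cv2.imwrite('pics/d1.png',cv2.resize(p['frame'][v-37:v+37,u-65:u+65,::-1],(780,444),interpolation=cv2.INTER_CUBIC))
E
```

```text
t 23.73 pos [0.6034 0.0852 0.054 ] yawx 3.0892 z [ 0.  0. -1.] q [ 0.01  0.67  1.49  0.    0.99 -1.5 ] F [-0.9  4.4  5.9] w 0.0256 g 20.0
[0.59880286 0.00318837 0.03380457]
```

View pics/d1.png

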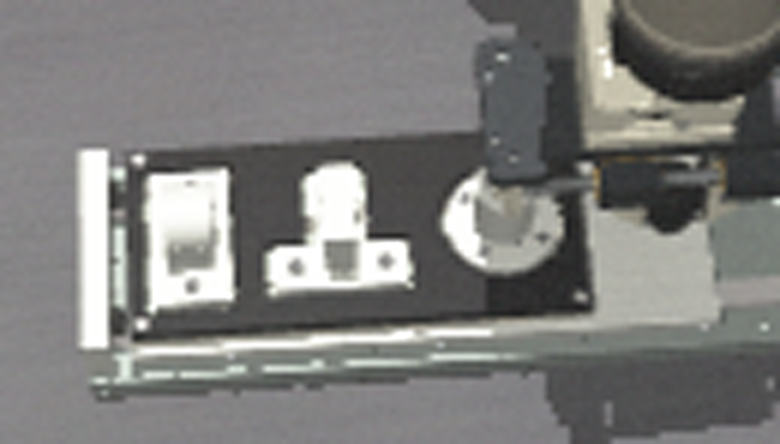

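All parts are still seated. A small gap of about 5–9 mm remains at the stop bar (picture 120,250).

Call:
apply_moves(
  motion="0 -.002 0 0 0 0 1;0 -.002 0 0 0 0 1",
)

```text
clock: 23.95
tool_pos: [0.6034, 0.0843, 0.0539]
eef_rot: [[-0.999, 0.053, 0.001], [0.053, 0.999, 0.005], [-0.001, 0.005, -1.0]]
contact_force: [1.1, 23.7, 2.6]
gripper_width: 0.0252
gripper_force: 20.0
```

Call:
apply_moves(
  motion="0 -.002 0 0 0 0 1;0 -.001 0 0 0 0 1",
)

```text
clock: 24.12
tool_pos: [0.6033, 0.0843, 0.0539]
eef_rot: [[-0.999, 0.053, 0.002], [0.053, 0.999, 0.009], [-0.001, 0.009, -1.0]]
contact_force: [1.9, 32.1, 2.7]
gripper_width: 0.0255
gripper_force: 20.0
```

Call:
apply_moves(
  motion="0 -.001 0 0 0 0 1;0 -.001 0 0 0 0 1",
)

```text
clock: 24.28
tool_pos: [0.6033, 0.0842, 0.0538]
eef_rot: [[-0.999, 0.053, 0.002], [0.053, 0.999, 0.012], [-0.002, 0.012, -1.0]]
contact_force: [3.9, 37.8, 1.1]
gripper_width: 0.0255
gripper_force: 20.0
```

Call:
apply_moves(
  motion="0 .004 0 0 0 0 1;0 .0035 0 0 0 0 1;0 0 0 0 0 0 1",
)

```text
clock: 24.53
tool_pos: [0.6033, 0.0844, 0.0538]
eef_rot: [[-0.999, 0.052, 0.0], [0.052, 0.999, 0.0], [-0.0, 0.0, -1.0]]
contact_force: [-1.1, 6.9, 5.2]
gripper_width: 0.0254
gripper_force: 20.0
```

Call:
apply_moves(
  motion="0 0 0 0 0 0 0;0 0 0 0 0 0 0;0 0 0 0 0 0 0;0 0 0 0 0 0 0;0 0 0 0 0 0 0",
)

```text
clock: 24.95
tool_pos: [0.6031, 0.083, 0.0533]
eef_rot: [[-0.999, 0.053, -0.001], [0.053, 0.999, -0.0], [0.001, -0.0, -1.0]]
contact_force: [0.2, 0.0, 0.2]
gripper_width: 0.0454
gripper_force: 0.0
```

Call:
apply_moves(
  motion="0 0 -.015 0 0 0 0;0 0 -.03 0 0 0 0;0 0 -.04 0 0 0 0;0 0 -.04 0 0 0 0;0 0 0 0 0 0 0",
)

```text
clock: 25.37
tool_pos: [0.6072, 0.0834, 0.1873]
eef_rot: [[-0.999, 0.053, 0.014], [0.053, 0.999, -0.0], [-0.014, 0.001, -1.0]]
contact_force: [0.8, -0.4, 0.7]
gripper_width: 0.0457
gripper_force: 0.0
```

Call:
apply_moves(
  motion=".03 .02 0 0 0 0 0;.03 .02 0 0 0 0 0;.03 .02 0 0 0 0 0;.03 .02 0 0 0 0 0;0 0 0 0 0 0 0",
)

```text
clock: 25.78
tool_pos: [0.4826, 0.1725, 0.1784]
eef_rot: [[-0.999, 0.05, -0.004], [0.05, 0.999, 0.001], [0.004, 0.001, -1.0]]
contact_force: [0.3, 0.3, -0.7]
gripper_width: 0.046
gripper_force: 0.0
```

Call:
apply_moves(
  motion="0 0 0 0 0 0 0;0 0 0 0 0 0 0;0 0 0 0 0 0 0;0 0 0 0 0 0 0",
)

```text
clock: 26.12
tool_pos: [0.4886, 0.1691, 0.1784]
eef_rot: [[-0.999, 0.054, 0.0], [0.054, 0.999, -0.0], [-0.0, -0.0, -1.0]]
contact_force: [-0.1, -0.3, 0.4]
gripper_width: 0.0457
gripper_force: 0.0
```

```bash
python3 - <<'E'
from fit import *
st();p=capture('scene')
C=cloud(p)
for n,g in(('flange',(.5994,.0037)),('tee',(.598,-.079)),('block',(.5905,-.151))):
    q=C[np.hypot(C[...,0]-g[0],C[...,1]-g[1])<.01];print(n,np.percentile(q[:,2],[50,75,90]))
c=p['R']@np.array([.6,-.05,.05])+p['t'];u=int(c[0]/c[2]*p['fx']+p['cx']);v=int(c[1]/c[2]*p['fy']+p['cy'])
I=p['frame'][v-30:v+35,u-20:u+80].max(2)
def cost(s):
    c=p['R']@np.array([s[0],s[1],.06])+p['t'];a=int(c[0]/c[2]*p['fx']+p['cx'])-12;b=int(c[1]/c[2]*p['fy']+p['cy'])-12
    im=cv2.resize(rend(p,(a,b,24,24),[prism(circ(.013)+s,.044,.078)]),(24,24),interpolation=cv2.INTER_AREA)/255.
    cm=cv2.dilate((im>.1).astype(np.uint8),np.ones((5,5)))
    T=np.clip((150-p['frame'][b:b+24,a:a+24].max(2).astype(float))/100,0,1);return (cm*(im-T)**2).sum()
print(min((cost(np.array([x,y])),x,y) for x in np.arange(.59,.62,.001) for y in np.arange(.06,.12,.001)))
E
```

```text
t 26.12 pos [0.4886 0.1691 0.1784] yawx 3.0877 z [ 0. -0. -1.] q [ 0.18  0.37  1.62 -0.    1.15 -1.33] F [-0.1 -0.3  0.4] w 0.0457 g 0.0
flange [0.08726481 0.08949381 0.09057946]
tee [0.08681221 0.08826161 0.08981582]
block [0.08668919 0.08833802 0.08947394]
(np.float64(17.856093810073048), np.float64(0.604), np.float64(0.08500000000000002))
```

```bash
python3 -c "
from plant import ctrl
print(ctrl.close_job())"
```

```text
the job is handed in; nothing more can be done
None
```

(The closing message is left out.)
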